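Load the wire stand from the tooling drawer

ROBOT

A 6-joint arm with a two-finger parallel gripper is mounted at the origin on the work surface. World frame = base frame: x ahead of the robot, y to its left, z up, the work surface at z = 0. Lengths are in m, angles in degrees, forces in N, time in s.
With the tool pointing down it reaches from about 0.375 to 0.75 m from the base axis. Payload 9 kg.
Tool frame: the origin (TCP) lies where the fingers leave the gripper's body, on its centre line; the fingertips stand 73 mm ahead of it and the grasp point (between the pads) lies 54 mm ahead of it (robot.tip_reach is the distance from the TCP to the fingertips, in m); z points along the fingers, y is the direction in which the jaws open and shut (so a half turn about z gives the same grasp; the last joint's range is limited). The gripper opens to 85 mm and grips with 20 to 120 N. Pads are 22 mm wide; open, the fingers measure 114 mm over their backs; the gripper's body (76 mm by 85 mm) begins 54 mm behind the grasp point. The pads swing forward as they close: fully open they stand 13 mm farther back than shut.
Start: joints at [53.474, 5.964, 5.575, 89.605, 0, 77.527], TCP at [0.245, 0.548, 0.304] pointing down, gripper open.
Joint ranges: [-171.21, 171.21], [-48.23, 106.86], [-62.78, 66.21], [-105.2, 120.99], [-86.42, 89.51], [-180, 180]. Speed limits (degrees/s): [127.2, 127.2, 147.25, 180, 180, 180].

INTERFACE

Orientations are given as [roll, pitch, yaw] about the fixed x, y, z axes, in that order (R = Rz(yaw) Ry(pitch) Rx(roll)).
In Python, from plant import robot gives the robot as it stands. Calls block until the motion is done:
- robot.move_pose(position, orientation): joint-space move of the TCP to a pose.
- robot.line_to(position, vel=0.15, rotation=None, guard=None): straight line of the TCP; rotation=None keeps the orientation; vel is the mean speed in m/s. With guard (N) it stops when the force on the tool has changed by that much, and returns True; else False.
- robot.goto_joints(angles): joint-space move.
- robot.set_gripper(opening): finger opening in m; the grip force is fixed at half the most; returns when the fingers have stopped.
- robot.pause(seconds).
- robot.ik(position, orientation): joint angles nearest the present ones, or None.
- robot.observe(): the state.
- robot.grab_frame(name): name is "scene" or "top"; returns the picture (420x560x3 uint8, blue, green, red); there is no depth.
- robot.get_calibration(name): a dict with "vertical_fov" (degrees; the focal length in pixels is half the picture's height over the tangent of half this angle, whatever the lens; pixels are square), "cx", "cy" (the principal point, pixels), "rvec" (rotation vector, rad) and "tvec" (3), from world to camera coordinates, as OpenCV has them. Camera axes: x right, y down, z forward; pixel columns grow to the right and rows downward; lengths in m; the calibration is good to about 2 mm. A picture is of the moment at which its call begins. get_calibration takes no time and is no camera call.
A pose or a line that the arm cannot do raises robot.IKError and nothing moves.
- robot.job_done(): hands the job in, once; it reports no verdict.
The state is a dict: "time": time; "q": joint angles; "qvel": joint speeds; "joint_torque": joint torques, N m; "tool_pos": TCP position; "tcp_rot": TCP orientation; "ft_force": force on the tool from outside, world axes, zero at the start; "torque": the same for the moment, N m; "gripper_width": finger opening in m.
Only numpy, scipy, OpenCV 4.12 (cv2) and the standard library are available. Lean on these libraries where they do the work, as an engineer would, in place of code of your own. Each camera call takes 0.05 s, during which the arm holds its last target. There are 200 camera calls.

TASK

Pull the drawer of the teal drawer unit at least two thirds of the way out by its handle, take out the copper-wire spool with the orange flanges and lower it all the way down on the upright spindle of the wire stand, upright and without letting it drop. Then push the drawer fully shut, leaving the black-flanged steel-wire spool standing in it and everything else on the bench where it is.

Things in the scene. Friction and masses are not known exactly. Their poses are not given: they have to be found in the camera images.
- drawer (a joint): How far the single drawer of the fixed teal unit (320 mm wide, 300 deep, 115 high; place and yaw change) is out, in m: 0 fully shut, 0.18 at its stop. It slides towards -x of point drawer_handle, roughly towards the robot. Starts up to 12 mm open. About 1.5 N friction, no spring or catch. A jaw block and pin, up to 180 mm above the bench, are fixed on the rear half of the unit's top.
- drawer_handle (a point): Middle of the drawer's steel bow handle, on the bar's axis; moves with the drawer; x points into the unit along the slide, y along the bar, z up. Bar 11 mm thick, 130 long, level, 85 above the bench, 48 in front of the drawer's front panel (42 clear gap, open above and below); its ends bend back to the panel. The panel is 15 thick, its top edge 105 above the bench; the unit's top is at 115.
- drawer_floor (a point): Point on the drawer's inner floor, mid-width, 65 mm behind the front panel's inner face (128 behind the bar's axis), 20 above the bench; moves with the drawer; axes as drawer_handle's. Inside width 276, side walls 50 high. The spools stand about 62 mm left and right of it (sides swap), within 25 mm along the slide; they ride with the drawer, hidden under the unit's top while it is shut.
- copper_spool: The spool to mount: copper wire wound on a spool with orange flanges, 56 mm diameter, 45 mm high, straight-sided, about 0.2 to 0.4 kg, with a 26 mm bore right through along its z. Stands upright in the drawer. Origin: centre of its underside; z is its axis.
- steel_spool: Same size spool with steel wire and black flanges, standing in the other place in the drawer; it stays in the drawer. Origin: centre of its underside; z is its axis.
- spindle_seat (a point): Centre of the seat of the fixed wire stand (teal plate 130 x 130 x 12 mm with a 72 mm aluminium disc): top of the disc, 20 mm above the bench, at the spindle's foot. The steel spindle stands upright here, 20 mm diameter, 64 tall, the last 16 tapering to 6. A spool is home when its underside rests on the disc. The stand's place changes.
- bent_rod_a: Bystander: bent steel rod, J-shaped, about 130 x 60 mm, 8 mm thick, lying on the bench. Origin: middle of its outline, on the bench.
- bent_rod_b: Bystander: bent steel rod, J-shaped, about 150 x 50 mm, 8 mm thick, lying on the bench. Origin: middle of its outline, on the bench.
- screwdriver: Bystander: yellow-handled screwdriver, 200 mm, lying on the bench. Origin: its middle, on the bench.
- wrench: Bystander: steel wrench, 180 mm, lying on the bench. Origin: its middle, on the bench.
- oil_bottle: Bystander: white bottle with red cap, 60 mm diameter, 150 mm high, standing on the bench. Origin: centre of its underside.
Mind the look-alikes: they are no part of the job. Of the things like the part that bears spindle_seat, leave any that is brown or purple; of the rest the larger one is meant.

How it is judged (in metres and radians):
On the way, in this order (a step that is already met when the one before it is completed fails the run):
1. the drawer is pulled out at least two thirds of its travel (120 mm) (value of joint drawer above 0.118 m), for 0.2 s.
2. the copper spool is fully down on the spindle's seat (horizontal distance between copper_spool and spindle_seat below 0.007 m and z of copper_spool in the frame of spindle_seat between -0.004 and 0.004 m and angle between copper_spool's own z axis and vertical below 0.08 rad), for 0.2 s.
3. the drawer is pushed fully shut (value of joint drawer below 0.006 m), for 0.2 s.
At the end, for the whole second after the job is handed in: The copper spool rests on the spindle's seat (within 7 mm of its centre line and 4 mm of its height, tilted less than 0.08 rad) and is still; the drawer is shut to within 6 mm; the steel spool stands upright (within 0.15 rad) on the floor of the drawer (all of step 2 and value of joint drawer below 0.006 m and linear speed of copper_spool below 0.02 m/s and horizontal distance between steel_spool and drawer_floor below 0.14 m and z of steel_spool in the frame of drawer_floor below 0.006 m and angle between steel_spool's own z axis and vertical below 0.15 rad); the robot touches nothing.
It fails at once if the copper spool is let drop on the spindle (faster than 0.5 m/s) (horizontal distance between copper_spool and spindle_seat below 0.015 m and z of copper_spool in the frame of spindle_seat below 0.06 m and linear speed of copper_spool above 0.5 m/s).
It fails at once if the copper spool is tipped over (more than 0.8 rad) (angle between copper_spool's own z axis and vertical above 0.8 rad).
It fails at once if the steel spool is tipped over or lifted out of the drawer (more than 60 mm) (angle between steel_spool's own z axis and vertical above 0.6 rad or z of steel_spool in the frame of drawer_floor above 0.06 m).
It fails at once if a bystander on the bench is moved more than 40 mm (distance of any of bent_rod_a, bent_rod_b, screwdriver, wrench, oil_bottle from where it was at the start of the episode above 0.04 m).
It also fails if it takes over 72 s, if anything falls off the work surface, if the arm or the gripper's body presses on something with over 40 N, if the wrist force passes 120 N, or if a joint passes its speed limit or range.

## Working session

There is one attempt and no reset: what is moved stays moved. The work goes in short steps, each a Python script; the robot and the scene stay as the last script left them, time stands still between calls to the robot, and variables do not carry over. Pictures are saved under pics/ and viewed, about 8 in all and at most 12, crops included, and the job is handed in when it is done.

```bash
ls; mkdir -p pics; python3 - <<'E'
from plant import robot
import cv2
for n in("scene","top"):
    cv2.imwrite(f"pics/{n}0.png",robot.grab_frame(n)); print(n,robot.get_calibration(n))
print(robot.observe())
E
```

```text
pics
scene {'vertical_fov': 54.819557547529755, 'cx': 283.67860593638466, 'cy': 204.83542421776875, 'rvec': array([ 1.40353554,  2.24294592, -0.8354195 ]), 'tvec': array([ 0.20975488, -0.28706747,  1.46313055])}
top {'vertical_fov': 45.62997670586494, 'cx': 278.1080397547672, 'cy': 204.51054935554492, 'rvec': array([ 2.1573039 , -2.18984294,  0.09387434]), 'tvec': array([0.02080276, 0.48841914, 1.42403272])}
{'time': 0.1, 'q': array([5.34750003e+01, 5.99664013e+00, 5.52999606e+00, 8.96055843e+01,
       2.43658858e-03, 7.75268354e+01]), 'qvel': array([-0.05009439, -0.08041862,  0.17925822,  0.00021323,  0.06394197,
       -0.03948386]), 'joint_torque': array([ 4.29737906e-03, -5.58209252e+01,  5.04718995e+01,  1.30414782e-02,
       -3.65216520e-04, -7.63376732e-06]), 'tool_pos': array([0.24438119, 0.54772915, 0.3031707 ]), 'tcp_rot': array([-1.79930003e+02, -1.79791197e-02,  1.55948152e+02]), 'ft_force': array([-0.4629789 , -0.20107247,  0.19887619]), 'torque': array([-0.03286567, -0.02496409,  0.02046798]), 'gripper_width': 0.08565550083721302}
```

View pics/scene0.png

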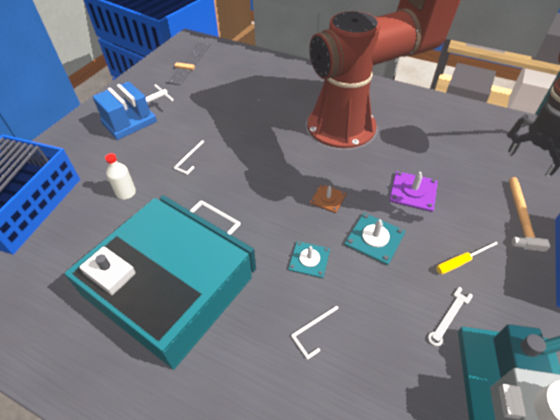

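View pics/top0.png

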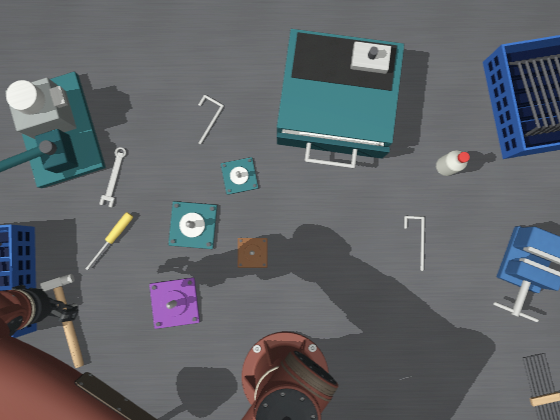

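The scene view shows the unit with its handle at (215,215) and the larger teal stand at (375,237). In the top view the bar runs from (306,162) to (355,166), and the target stand is at (192,225). The smaller teal stand and the brown and purple ones are decoys. Next I'll enlarge these areas for accurate pixel positions.

```bash
cat > h.py <<'E'
import numpy as np, cv2
from plant import robot
def cal(n):
    c=robot.get_calibration(n); f=210/np.tan(np.radians(c["vertical_fov"]/2))
    return np.array([[f,0,c["cx"]],[0,f,c["cy"]],[0,0,1.]]),c["rvec"],c["tvec"]
def proj(n,p):
    K,r,t=cal(n); return cv2.projectPoints(np.float64(p).reshape(-1,3),r,t,K,None)[0].reshape(-1,2)
def plane(n,uv,z):
    K,r,t=cal(n); R=cv2.Rodrigues(r)[0]; c=-R.T@t
    d=R.T@np.linalg.inv(K)@np.array([*uv,1.]); return c+d*(z-c[2])/d[2]
def crop(img,x,y,w,h,s):
    return cv2.resize(img[y:y+h,x:x+w],None,fx=s,fy=s,interpolation=cv2.INTER_CUBIC)
E
python3 - <<'E'
from h import *
t=cv2.imread("pics/top0.png");s=cv2.imread("pics/scene0.png")
a=crop(t,290,120,80,60,5);b=crop(t,155,190,80,60,5);c=crop(s,180,190,80,60,5);d=crop(s,335,205,80,60,5)
cv2.imwrite("pics/m1.png",np.vstack([np.hstack([a,b]),np.hstack([c,d])]))
print(plane("top",(306,162),.085),plane("top",(355,166),.085),plane("top",(192,225),.02),plane("scene",(376,236),.02),plane("top",(285,385),0))
print(proj("scene",[[0,0,0]]),proj("top",[[0,0,0]]))
E
```

```text
[ 0.60091982 -0.06629119  0.085     ] [ 0.58751802 -0.2026108   0.085     ] [0.43314052 0.26339275 0.02      ] [0.43803068 0.26358415 0.02      ] [-0.02569571  0.0015544   0.        ]
[[341.73407566 125.38155443]] [[285.40059262 375.72930709]]
```

View pics/m1.png

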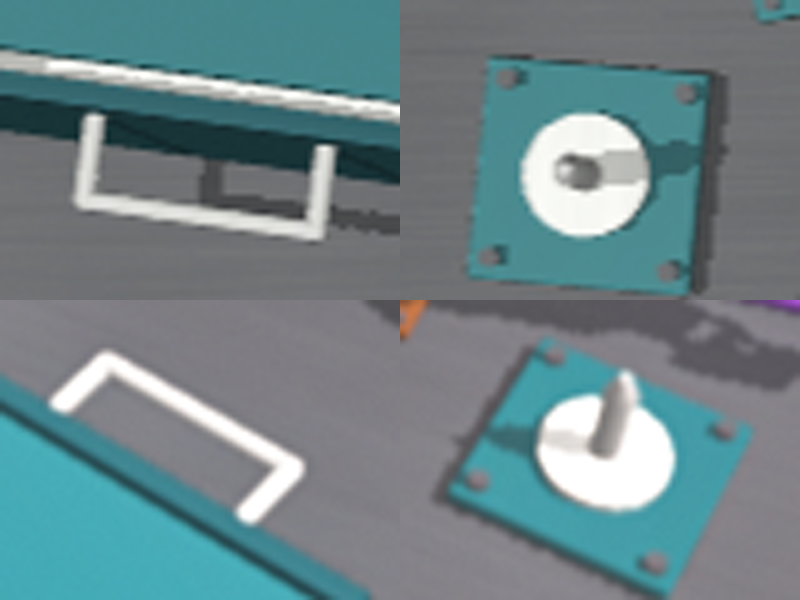

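```bash
python3 - <<'E'
from h import *
P=lambda x0,y0,u,v:((u+.5)/5-.5+x0,(v+.5)/5-.5+y0)
for n,o,L in(("top",(290,120),[(86,201),(317,232)]),("scene",(180,190),[(108,58),(292,167)])):
    a,b=[plane(n,P(*o,*q),.085) for q in L]; m=(a+b)/2; d=a-b
    print(n,a,b,"mid",m,"len",np.linalg.norm(d),"yaw",np.degrees(np.arctan2(d[1],d[0]))-90)
for n,o,q in(("top",(155,190),(185,175)),("scene",(335,205),(205,152))): print(n,plane(n,P(*o,*q),.02))
for n,o,q in(("top",(155,190),(166,170)),("scene",(335,205),(226,73))): print(n,"tip",plane(n,P(*o,*q),.084))
for n,o,L in(("top",(155,190),[(88,57),(315,73),(291,297),(68,277)]),("scene",(335,205),[(143,40),(350,130),(268,300),(52,190)])):
  c=[plane(n,P(*o,*q),.012) for q in L]; print(n,"plate",np.mean(c,0),[round(np.linalg.norm(c[i]-c[i-1]),4) for i in range(4)])
E
```

```text
top [ 0.60709878 -0.06864692  0.085     ] [ 0.58760439 -0.19703991  0.085     ] mid [ 0.59735159 -0.13284341  0.085     ] len 0.12986450974486688 yaw -8.633495792657683
scene [ 0.58409226 -0.20062302  0.085     ] [ 0.60599362 -0.07083023  0.085     ] mid [ 0.59504294 -0.13572663  0.085     ] len 0.1316276423924893 yaw -189.57791995528152
top [0.43431541 0.26455131 0.02      ]
scene [0.43522128 0.26154956 0.02      ]
top tip [0.43388501 0.26373468 0.084     ]
scene tip [0.43060314 0.26049226 0.084     ]
top plate [0.43436463 0.26277462 0.012     ] [np.float64(0.1285), np.float64(0.1331), np.float64(0.1308), np.float64(0.13)]
scene plate [0.43582817 0.26169129 0.012     ] [np.float64(0.1241), np.float64(0.1264), np.float64(0.129), np.float64(0.128)]
```

```bash
python3 - <<'E'
from h import *
yaw=-9.; c,s=np.cos(np.radians(yaw)),np.sin(np.radians(yaw))
H=np.array([.596,-.1345]); ax=np.array([c,s])
best=min([(abs(q[5]),y) for y in(81,-99) if (q:=robot.ik([*H,.28],[180,0,y])) is not None]); print(best)
o=[180,0,best[1]]
robot.set_gripper(.042); print(robot.observe()["gripper_width"])
robot.move_pose([*H,.28],o)
print(robot.line_to([*H,.138],vel=.12,guard=15), robot.observe()["tool_pos"],robot.observe()["ft_force"])
robot.set_gripper(0.0); ob=robot.observe(); print(ob["gripper_width"],ob["ft_force"],ob["q"])
g=robot.line_to([*(H-.163*ax),.138],vel=.08,guard=60); ob=robot.observe(); print(g,ob["tool_pos"],ob["ft_force"],ob["time"])
cv2.imwrite("pics/top1.png",robot.grab_frame("top"));cv2.imwrite("pics/sc1.png",robot.grab_frame("scene"))
E
python3 -c "
import cv2,numpy as np
t=cv2.imread('pics/top1.png');s=cv2.imread('pics/sc1.png')
cv2.imwrite('pics/m2.png',np.hstack([cv2.resize(t[20:320,200:450],(400,480)),cv2.resize(s[120:400,60:300],(400,480))]))"
```

```text
(np.float64(74.03666728609787), 81)
0.04195076930694089
False [ 0.5965142  -0.13474614  0.13900365] [ 0.38553524 -0.17684407 -0.70960832]
0.008721903071678284 [0.08942714 0.15319289 5.01306077] [-2.49643470e+01  9.90088880e+00 -7.40190098e+00  7.26374753e+01
 -3.39757389e-04  7.40357392e+01]
False [ 0.43521445 -0.10979219  0.13861573] [-1.11183331 -4.95836578  7.40746218] 7.225
```

View pics/m2.png

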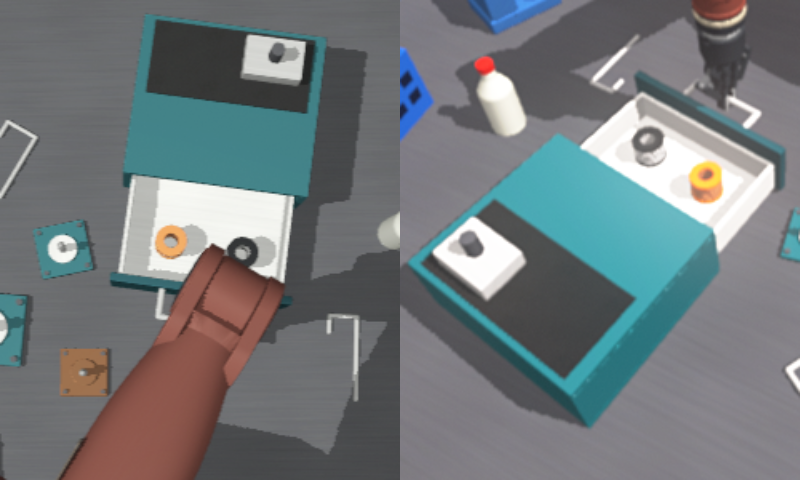

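The drawer is open. The orange spool stands on the robot-left side (enlarged top view about (171,241)), with the black one to its right. I'll let go, lift clear and locate the spool by colour in both cameras.

```bash
cat >> h.py <<'E'
def orange(n,img,box):
    x,y,w,h=box; k=cv2.cvtColor(img[y:y+h,x:x+w],cv2.COLOR_BGR2HSV)
    m=cv2.inRange(k,(5,140,120),(22,255,255)); N,l,st,ce=cv2.connectedComponentsWithStats(m)
    i=1+np.argmax(st[1:,4]); c=max(cv2.findContours((l==i).astype(np.uint8),cv2.RETR_EXTERNAL,cv2.CHAIN_APPROX_NONE)[0],key=len)
    return st[i],c.reshape(-1,2)+[x,y]
E
python3 - <<'E'
from h import *
robot.set_gripper(.042)
p=robot.observe()["tool_pos"]; robot.line_to([p[0],p[1],.27],vel=.15)
ys=[(abs(q[5]),y) for y in(-9,171) if (q:=robot.ik([.38,.08,.27],[180,0,y])) is not None]; print(ys)
robot.move_pose([.36,.14,.3],[180,0,min(ys)[1]])
t=robot.grab_frame("top");s=robot.grab_frame("scene")
cv2.imwrite("pics/top2.png",t);cv2.imwrite("pics/sc2.png",s)
for n,i,b in(("top",t,(270,120,130,90)),("scene",s,(190,150,130,110))):
    st,c=orange(n,i,b); print(n,st,c.min(0),c.max(0)); mc=(c.min(0)+c.max(0))/2
    print(plane(n,mc,.065), plane(n,mc,.0425))
cv2.imwrite("pics/m3.png",np.hstack([crop(t,250,110,130,100,3),crop(s,190,150,130,100,3)]))
E
```

```text
[(np.float64(178.6070945633237), -9), (np.float64(1.3929054366762914), 171)]
top [ 28  41  18  19 214] [298 161] [315 179]
[ 0.58153413 -0.06834766  0.065     ] [ 0.58512206 -0.06959646  0.0425    ]
scene [121  37   9  19  77] [311 187] [319 205]
[0.41304339 0.06777485 0.065     ] [0.39389765 0.06091847 0.0425    ]
```

View pics/m3.png

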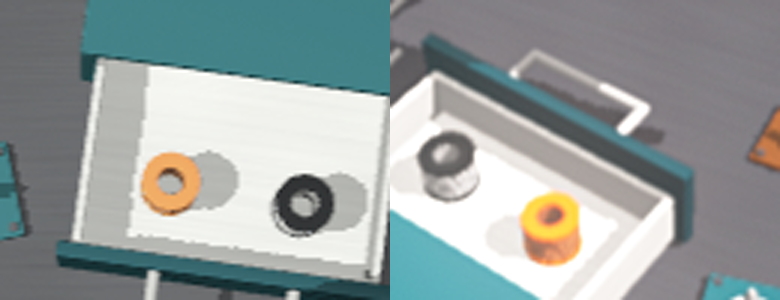

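The top view shows the orange top flange at about (306.7,170.5), and the scene view shows it at about (243,221.7). The bow handle is free. Now a cross-check of the two.

```bash
python3 - <<'E'
from h import *
a=plane("top",(306.7,170.5),.065); b=plane("scene",(243,221.7),.065); print(a,b)
c=plane("top",(250+303/3-.3,110+203/3-.3),.065); print("steel",c)
for y in (-9,171):
  for p in([*a[:2],.28],[*a[:2],.112],[.435,.262,.28],[.435,.262,.09]): print(y,robot.ik(p,[180,0,y]))
E
```

```text
[ 0.58009755 -0.06888445  0.065     ] [ 0.58342865 -0.07047071  0.065     ]
steel [ 0.55860265 -0.19263258  0.065     ]
-9 [-1.95897877e+01  2.97387804e+00 -4.40603831e-02  8.69820616e+01
  0.00000000e+00  1.69410212e+02]
-9 [-19.58978766   6.47082193 -13.99557293  69.53360514   0.
 169.41021234]
-9 [  16.27420844  -10.41853797  -12.90676158   87.5117764     0.
 -154.72579156]
-9 [  16.27420844   -5.75166888  -28.65297758   67.0986913     0.
 -154.72579156]
171 [-1.95897877e+01  2.97387804e+00 -4.40603831e-02  8.69820616e+01
  0.00000000e+00 -1.05897877e+01]
171 [-19.58978766   6.47082193 -13.99557293  69.53360514   0.
 -10.58978766]
171 [ 16.27420844 -10.41853797 -12.90676158  87.5117764    0.
  25.27420844]
171 [ 16.27420844  -5.75166888 -28.65297758  67.0986913    0.
  25.27420844]
```

```bash
python3 - <<'E'
from h import *
X,Y=.5815,-.0695; o=[180,0,171]
robot.set_gripper(.085)
robot.move_pose([X,Y,.27],o)
print(robot.line_to([X,Y,.112],vel=.12,guard=12)); ob=robot.observe(); print(ob["tool_pos"],ob["ft_force"])
robot.set_gripper(0.0); ob=robot.observe(); print(ob["gripper_width"],ob["ft_force"],ob["tool_pos"])
robot.line_to([X,Y,.25],vel=.1); ob=robot.observe(); print(ob["ft_force"],ob["gripper_width"])
robot.line_to([.435,.262,.25],vel=.2); robot.line_to([.435,.262,.19],vel=.1); ob=robot.observe(); print(ob["tool_pos"],ob["tcp_rot"],ob["time"],ob["gripper_width"])
t=robot.grab_frame("top");s=robot.grab_frame("scene")
cv2.imwrite("pics/top3.png",t);cv2.imwrite("pics/sc3.png",s)
cv2.imwrite("pics/m4.png",np.hstack([crop(t,150,180,100,120,4),crop(s,320,130,100,120,4)]))
E
```

```text
False
[ 0.58204034 -0.06968713  0.11290694] [-0.79337176  0.5104994   0.25228363]
0.0545899098406426 [-0.78774159  1.72647894  5.37653739] [ 0.58222006 -0.06971391  0.11318348]
[-0.3675042  -0.45046407 -2.11860568] 0.054626870123216036
[0.43523515 0.26202155 0.19049611] [1.79984496e+02 3.21913626e-02 1.70994309e+02] 17.6833 0.05480525019045664
```

View pics/m4.png

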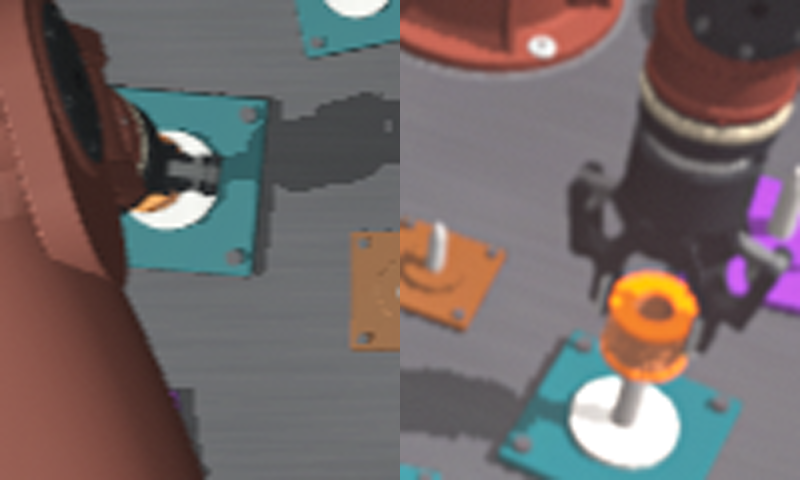

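```bash
python3 - <<'E'
from h import *
s=cv2.imread("pics/sc3.png")
st,c=orange("scene",s,(360,185,50,50)); print(st,c.min(0),c.max(0))
print(plane("scene",(382.9,206.1),.142))
print(proj("scene",[[.4352,.2620,.142]]))
# predicted silhouettes of the spool (whole) if centred at tcp
a=np.linspace(0,2*np.pi,90)
for d in ((0,0),(.004,0),(-.004,0)):
    P=[[.4352+d[0]+.028*np.cos(t),.262+d[1]+.028*np.sin(t),z] for t in a for z in(.0973,.1423)]
    q=proj("scene",P); T=proj("scene",[p for p in P if p[2]>.1]); print(d,q.min(0),q.max(0),T.mean(0))
E
```

```text
[ 11  13  24  27 374] [371 198] [394 224]
[0.43541312 0.25957958 0.142     ]
[[383.85160698 206.35871926]]
(0, 0) [369.90926944 198.01750728] [395.120123   225.92968974] [383.85279782 206.44138258]
(0.004, 0) [369.42896277 199.06426463] [394.67853906 227.04168218] [383.38686094 207.52662157]
(-0.004, 0) [370.38746627 196.97543045] [395.5596904  224.82268091] [384.31661336 205.36108564]
```

```bash
python3 - <<'E'
from h import *
T=[.4348,.2633]
robot.line_to([*T,.19],vel=.05)
g=robot.line_to([*T,.1118],vel=.04,guard=10); ob=robot.observe(); print(g,ob["tool_pos"],ob["ft_force"],ob["time"])
cv2.imwrite("pics/top4.png",robot.grab_frame("top"));s=robot.grab_frame("scene");cv2.imwrite("pics/sc4.png",s)
cv2.imwrite("pics/m5.png",crop(s,320,150,100,100,5))
E
```

```text
True [0.43477064 0.26329367 0.11319546] [-0.2808099  -0.46174538  4.45237184] 19.8417
```

View pics/m5.png

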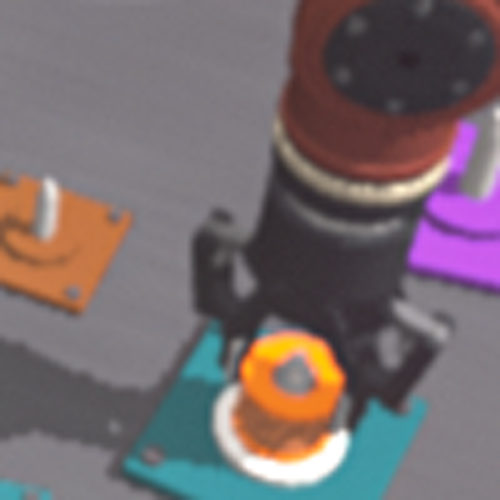

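The guard stopped the descent with the TCP at z = 0.1132, the same height as at the grasp, and the picture shows the spool over the spindle down on the disc. Next I'll release it, grip the handle again and push the drawer shut.

```bash
python3 - <<'E'
from h import *
robot.set_gripper(.085); p=robot.observe()["tool_pos"]
robot.line_to([p[0],p[1],.27],vel=.1)
t=robot.grab_frame("top"); cv2.imwrite("pics/top5.png",t)
H=np.array([.4352,-.1098]); r=np.radians(-9); ax=np.array([np.cos(r),np.sin(r)])
robot.set_gripper(.042)
robot.move_pose([*H,.27],[180,0,81])
print(robot.line_to([*H,.138],vel=.12,guard=12),robot.observe()["tool_pos"])
robot.set_gripper(0.); print(robot.observe()["gripper_width"])
robot.line_to([*(H+.14*ax),.138],vel=.08)
z=robot.observe(); print(z["ft_force"],z["tool_pos"])
g=robot.line_to([*(H+.185*ax),.138],vel=.03,guard=18); ob=robot.observe()
d=ob["tool_pos"][:2]-H; print(g,ob["tool_pos"],d@ax,ob["ft_force"],ob["time"])
cv2.imwrite("pics/top6.png",robot.grab_frame("top"));cv2.imwrite("pics/sc6.png",robot.grab_frame("scene"))
E
```

```text
False [ 0.43563082 -0.11006327  0.13881188]
0.008843638484351218
[1.00383082 3.80422966 5.43386681] [ 0.57404881 -0.13130147  0.1386786 ]
True [ 0.60603922 -0.13616174  0.13867722] 0.17285978786348746 [-2.99972951  0.63768521  6.44538484] 28.625
```

```bash
python3 - <<'E'
from h import *
r=np.radians(-9); ax=np.array([np.cos(r),np.sin(r)])
p=robot.observe()["tool_pos"]
g=robot.line_to([*(p[:2]+.006*ax),.138],vel=.02,guard=20); q=robot.observe(); print(g,(q["tool_pos"]-p)[:2]@ax,q["ft_force"])
robot.set_gripper(.042); p=robot.observe()["tool_pos"]
robot.line_to([p[0],p[1],.27],vel=.12)
robot.move_pose([.3,-.38,.32],[180,0,81]) if robot.ik([.3,-.38,.32],[180,0,81]) is not None else None
t=robot.grab_frame("top");s=robot.grab_frame("scene");cv2.imwrite("pics/top7.png",t);cv2.imwrite("pics/sc7.png",s)
a=crop(t,150,120,220,150,1.8);b=crop(s,60,180,350,190,1.1)
b=cv2.resize(b,(396,270));cv2.imwrite("pics/m6.png",np.vstack([np.hstack([cv2.resize(a,(396,270)),b]),np.hstack([cv2.resize(crop(s,335,195,80,60,4),(396,300)),cv2.resize(crop(t,270,110,120,80,3),(396,300))])]))
print(robot.observe()["time"],robot.observe()["tool_pos"])
E
```

```text
True 0.00022487615355434992 [-2.37931888 -0.67674698  6.33157469]
32.1917 [ 0.30074639 -0.37962077  0.3198542 ]
```

View pics/m6.png

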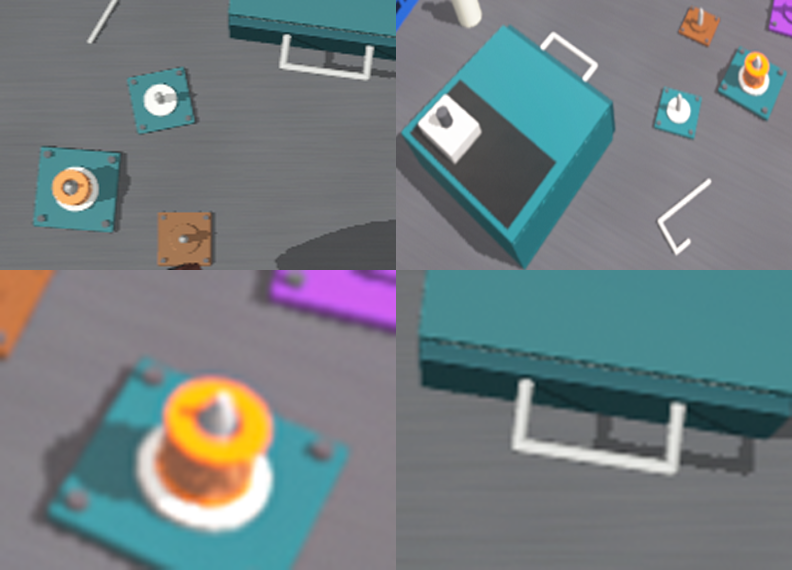

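The drawer is shut with no gap, and the copper spool sits upright on the disc of the larger teal stand. The arm is clear, so I'm handing in.

```bash
python3 - <<'E'
from plant import robot
robot.job_done(); print(robot.observe()["time"])
E
```

```text
the job is handed in; nothing more can be done
the job is handed in; nothing more can be done
```

The job is handed in, at about 32 s of the 72 s allowed. No verdict was reported.

**What I did:**
- I pulled the drawer out about 161 mm by its handle, from a start that was already about 12 mm open.
- I lifted out the copper spool and lowered it onto the spindle of the larger teal stand, stopping on contact.
- I gripped the handle again, pushed the drawer back 173 mm to its stop and moved the arm clear.

**Last checks:**
- **Copper spool:** contact came at TCP z = 0.1132, the same height as at the grasp, and both seats are 20 mm high. The final pictures show it upright on the disc with the spindle through the bore.
- **Drawer:** a second push moved it only 0.2 mm. The picture shows no gap at the front.
- **Stand position:** the two cameras disagreed by up to about 3 mm. I shifted the target 1.3 mm in y (0.4 mm in x) after measuring the held spool in the scene camera.

**Not checked:**
- **Steel spool:** it can't be seen in the shut drawer. It stood upright when last seen, before I picked up the copper spool.
- **Bystanders:** I did not measure them at the end. The arm's path stayed clear of them.

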